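# Load the check source into the counter's drawer and start the count

### The arm

A 7-joint arm with a two-finger parallel gripper is mounted at the origin on a cart in front of the work surface, level with it; the furniture and walls round the work are solid. World frame = base frame: x ahead of the robot, y to its left, z up, the work surface at z = 0. Lengths are in mm, angles in rad, forces in N, time in s.
With the tool pointing down it reaches from about 425 to 975 mm from the base axis. Payload 16.7 kg.
Tool frame: the origin (TCP) lies midway between the tips of the shut fingers; the grasp point (between the pads) lies 19 mm behind it; z points along the fingers, y is the line along which they close (so a half turn about z gives the same grasp; the last joint's range is limited). The gripper opens to 85 mm and grips with 20 to 120 N. Pads are 22 mm wide; open, the fingers measure 114 mm over their backs; the gripper's body (76 mm by 85 mm) begins 54 mm behind the grasp point. The pads swing forward as they close: fully open they stand 13 mm farther back than shut.
Start: joints at [-1.381, 0.426, 0.074, 1.606, -0.034, 1.111, -0.067], TCP at [224.344, 636.589, 231.302] pointing down, gripper open.
Joint ranges: [-2.85, 2.85], [-0.5, 2.14], [-1.23, 1.37], [0.21, 2.46], [-1.02, 4.16], [0.16, 2.05], [-2.73, 2.73]. Speed limits (rad/s): [1.89, 1.89, 2.39, 2.39, 3.01, 3.01, 3.01].

### API

Orientations are given as a 3x3 rotation matrix whose columns are the frame's x, y, z axes.
In Python, from bench import status, snapshot, env gives the robot as it stands.
- The arm moves only by the shell command python3 -m handwheel 'ROWS'. ROWS is JSON, a list of rows, each an object of numbers: "rx", "ry", "rz": the turn, a rotation vector about the tool's x, y, z scaled (see below); "x", "y", "z": the shift along the tool's x, y, z scaled (see below); "gripper": the closure, from -1 (fully open) to 1 (shut). A call has 1 to 5 rows; each row shifts and turns the commanded pose from where the row before left it, along the tool's axes as they then stand; what a row does not reach is not made up. The controller multiplies each number of a shift by 1 m and each number of a turn by pi rad. A row lasts 1/12 s, in which the tool goes at most 41.7 mm and 7.16 degrees, less where a joint would pass 70% of its speed; a pose out of reach is approached as far as the arm can. A call with a number of a shift or a turn outside -1 to 1 is refused whole. A call with a gripper value outside its range is refused whole. The fingers move at their own pace and stop on an object; the grip force is fixed at half the most. Time passes only in rows, so rows that do not move let the fingers close. It gives the time, the measured TCP pose, the force, the opening and the grip force at its end, in the units of the state.
- status.observe(): the state, without advancing time (a new reading comes with each control period).
- snapshot(name): name is "scene" or "top"; returns a dict with "frame" (400x640x3 uint8, red, green, blue), "mtx" (3x3 intrinsics, pixels), "world_from_camera" (4x4, takes a point from camera to world coordinates). Camera axes: x right, y down, z forward; pixel columns grow to the right and rows downward; lengths in mm; the calibration is good to about 2 mm. A picture is of the moment at which its call begins. There is no depth.
- env.hand_in(): hands the job in; it is judged then, once.
The state is a dict: "clock": time; "joint_positions": joint angles; "qd": joint speeds; "joint_torque": joint torques, N m; "position": TCP position; "tool_rot": TCP orientation; "ft_force": force on the tool from outside, world axes, zero at the start; "moment": the same for the moment, N m; "grip_width": opening from 0.0 (shut) to 1.0 (fully open); "grasp_force": force on a finger pad.
Only numpy, scipy, OpenCV 4.12 (cv2) and the standard library are available. Lean on these libraries where they do the work, as an engineer would, in place of code of your own. Each camera call takes 0.05 s, during which the arm holds its last target. There are 200 camera calls.

### The job

Run the morning check on the sample counter: with the fingertips push the loose metal check-source disc across the open drawer plate until it drops flat into the round well, push the drawer fully shut, then press the round key on top of the counter all the way down and let it spring back. Slide the disc, never pick it up or tip it over, and leave the tweezers, crucible, small dish and stopper round about where they are.

Things in the scene. Friction and masses are not known exactly. Their poses are not given: they have to be found in the camera images.
- counter: Fixed sample counter: cream box, x -70 to +100 mm, 170 mm wide, flat top 80 mm above the bench, front towards its own -x. Origin on the bench. On top a round metal detector head (86 mm wide, axis at x = 5, y = 0, 136 mm high; its lead arches to 157 mm). The drawer leaves the front along -x by a slot whose upper edge is only 4 mm above the drawer plate: the disc fits through only when in the well.
- drawer (a joint): How far the drawer is open, m: 0 fully shut (the well is then under the detector), 0.125 fully open. It starts open 0.108 to 0.125. It moves along the counter's x axis with about 3 N of friction and stays where it is left; a rigid stop ends it at 0.
- well (a point): Centre of the floor of the round well in the drawer plate; moves with the drawer, axes as the counter's. Well: 54 mm in diameter (2 mm play all round the disc), 7 mm deep. The flat grey metal plate is 120 mm wide (y) without side rims, its top 7 mm above this point, 24 mm above the bench; 145 mm in front (-x) of this point an 8 mm thick upturned front stands 12 mm above it.
- drawer_front (a point): Middle of the outer (-x) face of the drawer's upturned front, 153 mm in front of the well centre; the face is 120 mm wide and reaches from 6 to 36 mm above the bench (this point is 21 mm above it). Push here along the counter's +x to shut the drawer; the front ends 83 mm before the counter's front face when shut.
- source_disc: Loose check source: plain solid steel disc, 50 mm in diameter, 8 mm thick, about 80 g, a shallow ring groove in its top. Origin: centre of its underside. Starts flat on the drawer plate between well and upturned front, 57 to 78 mm before the well centre and up to 20 mm to either side. Home, its underside is on the well's floor and its top 1 mm above the plate.
- key_top (a point): Centre of the top of the round grey key on the counter's top (22 mm in diameter, 45 mm in front of and 55 mm to the right (-y) of the counter's origin, its top 91 mm above the bench when up). Pressed straight down.
- key (a joint): How far the key is pressed, m: 0 up, 0.004 fully down. It springs back; fully down takes about 5 N.
- tweezers: Bystander: steel tweezers 126 mm long lying on the bench left of the drawer. Origin under its middle.
- crucible: Bystander: porcelain crucible 40 mm wide, 36 mm high, on the bench left of the drawer. Origin at the centre of its underside.
- petri_dish: Bystander: small glass dish, 50 mm across, 14 mm high, on the bench right of the drawer. Origin at the centre of its underside.
- stopper_1: Bystander: rubber stopper 30 mm wide, 26 mm high, on the bench right of the drawer. Origin at the centre of its underside.
Things that resemble listed ones, but are neither listed nor needed, are in the scene too. There is more than one size of the source_disc; the one meant has the size given above.

How it is judged (in metres and radians):
On the way, in this order (a step that is already met when the one before it is completed fails the run):
1. the disc lies flat on the floor of the well, the drawer still open (horizontal distance between source_disc and well below 0.004 m and z of source_disc in the frame of well below 0.002 m and angle between source_disc's own z axis and vertical below 0.05 rad and value of joint drawer above 0.02 m), for 0.2 s.
2. the drawer is fully shut with the disc in its well (horizontal distance between source_disc and well below 0.004 m and z of source_disc in the frame of well below 0.002 m and angle between source_disc's own z axis and vertical below 0.05 rad and value of joint drawer below 0.004 m), for 0.2 s.
3. the key is pressed down (value of joint key above 0.003 m and value of joint drawer below 0.004 m), for 0.1 s.
At the end, for the whole second after the job is handed in: The disc lies at rest flat in the well (centre within 4 mm, underside within 2 mm of the floor, tilt under 0.05 rad), the drawer is open less than 4 mm, and the key is up again (within 1 mm) (all of step 2 and value of joint key below 0.001 m and linear speed of source_disc below 0.01 m/s); the robot touches nothing.
It fails at once if the disc is lifted off the drawer plate (underside centre more than 6 mm above the plate) (z of source_disc in the frame of well above 0.013 m).
It fails at once if the disc is tipped over (more than 0.5 rad) or falls off the drawer (angle between source_disc's own z axis and vertical above 0.5 rad or z of source_disc in the frame of well below -0.004 m).
It fails at once if a bystander is moved more than 15 mm (distance of any of tweezers, crucible, petri_dish, stopper_1 from where it was at the start of the episode above 0.015 m).
It also fails if it takes over 69 s, if anything falls off the work surface, if the arm or the gripper's body presses on something with over 40 N, if the wrist force passes 120 N, or if a joint passes its speed limit or range.

## Working session

There is one attempt and no reset: what is moved stays moved. The work goes in short steps, Python scripts to look and compute and a shell command to move; the robot and the scene stay as the last step left them, time stands still between calls to the robot, and variables do not carry over. Pictures are saved under pics/ and viewed, at most 10 in all, crops included, and the job is handed in when it is done.

```bash
mkdir -p pics; cat > h.py <<'E'
import numpy as np, cv2
from bench import status, snapshot, env
def pix(s,p):
    T=np.linalg.inv(s["world_from_camera"]);q=T[:3,:3]@np.array(p,float)+T[:3,3];u=s["mtx"]@q;return u[:2]/u[2]
def pt(s,u,v,z):
    T=np.array(s["world_from_camera"]);d=T[:3,:3]@np.linalg.inv(s["mtx"])@[u,v,1];o=T[:3,3];return o+d*(z-o[2])/d[2]
def save(s,n,crop=None,k=1):
    f=s["frame"][:,:,::-1]
    if crop: a,b,c,d=crop; f=f[b:d,a:c]
    cv2.imwrite("pics/"+n,cv2.resize(f,None,fx=k,fy=k,interpolation=cv2.INTER_CUBIC))
E
python3 - <<'E'
from h import *
for n in("top","scene"):
    s=snapshot(n);save(s,n+"1.png");print(n,s["mtx"],np.round(s["world_from_camera"],3))
o=status.observe();print(o["clock"],o["position"],o["tool_rot"],o["grip_width"],o["ft_force"])
E
```

```text
top [[415.67044951   0.         325.9268034 ]
 [  0.         415.67044951 194.25679973]
 [  0.           0.           1.        ]] [[-8.00000e-03 -9.88000e-01  1.53000e-01  3.84452e+02]
 [-1.00000e+00  1.20000e-02  2.50000e-02 -2.96838e+02]
 [-2.70000e-02 -1.53000e-01 -9.88000e-01  9.09531e+02]
 [ 0.00000e+00  0.00000e+00  0.00000e+00  1.00000e+00]]
scene [[510.73640279   0.         322.41411298]
 [  0.         510.73640279 195.14288816]
 [  0.           0.           1.        ]] [[ 5.15000e-01 -5.45000e-01  6.61000e-01 -1.61050e+02]
 [-8.57000e-01 -3.23000e-01  4.01000e-01 -7.09164e+02]
 [-5.00000e-03 -7.73000e-01 -6.34000e-01  7.20298e+02]
 [ 0.00000e+00  0.00000e+00  0.00000e+00  1.00000e+00]]
0.1 [224.26898425 636.28752259 230.69463387] [[-9.43144823e-01  3.32381953e-01 -2.83334873e-04]
 [ 3.32382061e-01  9.43144207e-01 -1.08169420e-03]
 [-9.23099857e-05 -1.11436971e-03 -9.99999375e-01]] 0.9976539934751056 [-0.98608031 -0.39848209 -1.74517506]
```

View pics/top1.png

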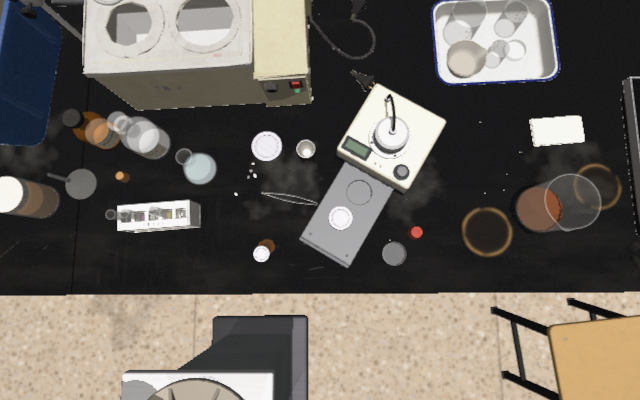

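View pics/scene1.png

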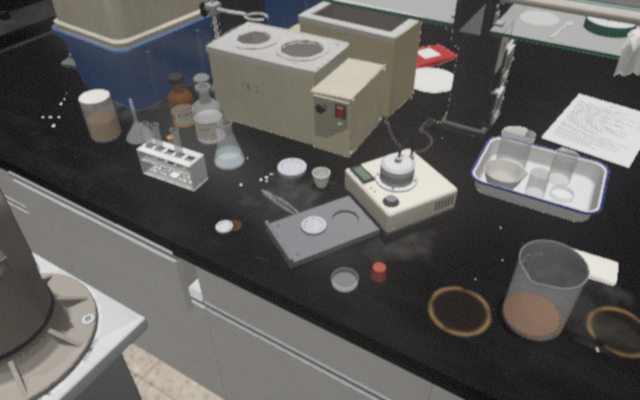

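Top view: the counter is at about (392,136), the key (401,171), the well (359,192) and a disc on the plate (341,218). Lookalikes for the disc are the small white lid (262,254), the white glass dish (267,146), the petri dish (394,254) and the detector head (391,135). Only the one at (341,218) lies on the drawer plate. I'll check it in a close crop.

```bash
python3 - <<'E'
from h import *
s=snapshot("top");save(s,"top2.png",(240,80,450,275),3.0)
for n,u,v,z in[("disc",341,218,32),("well",359,192,24),("key",401,171,91),("white",262,254,8),("dish",267,146,10)]:print(n,pt(s,u,v,z))
E
```

```text
disc [ 469.37510113 -305.76102664   32.        ]
well [ 525.8943502  -345.35119508   24.        ]
key [ 556.69435232 -426.42276702   91.        ]
white [ 395.66184195 -134.68520563    8.        ]
dish [ 635.01191687 -142.57909048   10.        ]
```

View pics/top2.png

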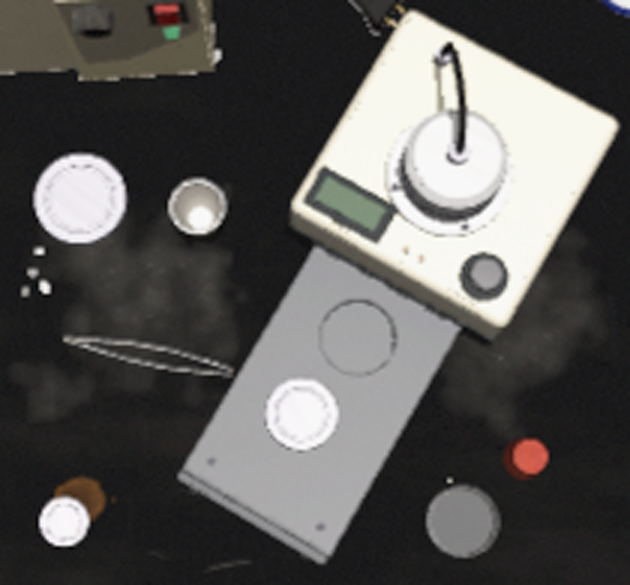

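The crop shows the steel disc with its ring groove at (302,414) and the well at (358,338). The key is at (484,276), and the drawer front's top edge runs from (180,478) to (325,562). The bigger white lid at (80,198) lies on the bench, so it isn't the disc.

```bash
cat >> h.py <<'E'
def cp(s,a,b,z): return pt(s,240+(a+.5)/3-.5,80+(b+.5)/3-.5,z)[:2]
E
python3 - <<'E'
from h import *
s=snapshot("top")
L,R=cp(s,180,476,36),cp(s,325,560,36)
w=cp(s,358,338,24);d=cp(s,302,414,32);k=cp(s,484,276,91)
print("front",L,R,np.linalg.norm(L-R)); ax=L-R;ax/=np.linalg.norm(ax);X=np.array([ax[1],-ax[0]]);print("Xdir",X,np.degrees(np.arctan2(X[1],X[0])))
print("w",w,"d",d,"k",k,"front mid->w",(w-(L+R)/2)@np.c_[X,ax],"disc-w",(d-w)@np.c_[X,ax],"key-w",(k-w)@np.c_[X,ax])
for n,a in(("tweez",(150,357)),("tw end",(232,373)),("cruc",(198,207)),("petri",(463,521)),("stop",(527,457))):p=cp(s,*a,10);print(n,p,(p-w)@np.c_[X,ax])
# circle refinement of disc
hs=[]
c=cp(s,302,450,32);print("disc radius",np.linalg.norm(c-d))
C=[cp(s,*a,80) for a in((408,12),(618,125))];e=C[0]-C[1];print("back edge",np.linalg.norm(e),np.degrees(np.arctan2(-e[0],e[1])))
E
```

```text
front [ 427.16368192 -218.53756786] [ 368.54623212 -318.81980665] 116.15736239026943
Xdir [ 0.86333089 -0.50463826] -30.307342517539396
w [ 525.16750643 -345.33644404] d [ 470.09788101 -304.36058513] k [ 555.33364199 -426.37423642] front mid->w [148.59729366  -1.9342252 ] disc-w [-68.22129494   7.58548444] key-w [ 66.93812752 -54.73944293]
tweez [ 515.2222604  -194.10541758] [-84.90300085 125.54366463]
tw end [ 502.73366333 -254.02348368] [-65.44784355  67.51232348]
cruc [ 627.52811888 -229.3135344 ] [ 29.82147863 151.82124343]
petri [ 394.66030463 -417.98273238] [ -76.0108015  -128.57671246]
stop [ 439.63058937 -465.12017532] [ -13.39920824 -146.57819646]
disc radius 25.367543230431128
back edge 164.99685989464075 -30.89919042582408
```

```bash
python3 -m handwheel '[{"rz":0.031,"gripper":0.29},{"rz":0.031,"gripper":0.29},{"x":-0.035,"y":-0.015,"gripper":0.29},{"x":-0.035,"y":-0.015,"gripper":0.29},{"x":-0.035,"y":-0.015,"gripper":0.29}]'
python3 -m handwheel '[{"x":-0.035,"y":-0.015,"gripper":0.29},{"x":-0.035,"y":-0.015,"gripper":0.29},{"x":-0.035,"y":-0.015,"gripper":0.29},{"x":-0.035,"y":-0.015,"gripper":0.29},{"x":-0.035,"y":-0.015,"gripper":0.29}]'
```

```text
validation failed for argument at $[0]...
validation failed for argument at $[0]...
```

```bash
python3 -m handwheel '[{"rx":0,"ry":0,"rz":0.031,"x":0,"y":0,"z":0,"gripper":0.29},{"rx":0,"ry":0,"rz":0.031,"x":0,"y":0,"z":0,"gripper":0.29}]'
```

```text
clock: 0.37
position: [224.4, 636.5, 231.1]
tool_rot: [[-0.859, 0.512, -0.0], [0.512, 0.859, -0.0], [0.0, -0.0, -1.0]]
ft_force: [-0.0, 1.1, -0.4]
grip_width: 0.749
grasp_force: 0.0
```

```bash
python3 -m handwheel '[{"rx":0,"ry":0,"rz":0,"x":-0.035,"y":-0.015,"z":0,"gripper":0.29},{"rx":0,"ry":0,"rz":0,"x":-0.035,"y":-0.015,"z":0,"gripper":0.29},{"rx":0,"ry":0,"rz":0,"x":-0.035,"y":-0.015,"z":0,"gripper":0.29},{"rx":0,"ry":0,"rz":0,"x":-0.035,"y":-0.015,"z":0,"gripper":0.29},{"rx":0,"ry":0,"rz":0,"x":-0.035,"y":-0.015,"z":0,"gripper":0.29}]'
python3 -m handwheel '[{"rx":0,"ry":0,"rz":0,"x":-0.035,"y":-0.015,"z":0,"gripper":0.29},{"rx":0,"ry":0,"rz":0,"x":-0.035,"y":-0.015,"z":0,"gripper":0.29},{"rx":0,"ry":0,"rz":0,"x":-0.035,"y":-0.015,"z":0,"gripper":0.29},{"rx":0,"ry":0,"rz":0,"x":-0.035,"y":-0.015,"z":0,"gripper":0.29},{"rx":0,"ry":0,"rz":0,"x":-0.035,"y":-0.015,"z":0,"gripper":0.29}]'
```

```text
clock: 0.78
position: [337.6, 481.3, 231.2]
tool_rot: [[-0.861, 0.508, -0.0], [0.508, 0.861, -0.0], [0.0, -0.0, -1.0]]
ft_force: [1.0, 0.8, -0.1]
grip_width: 0.351
grasp_force: 0.0
clock: 1.2
position: [450.1, 327.7, 231.4]
tool_rot: [[-0.861, 0.509, 0.0], [0.509, 0.861, 0.0], [0.0, 0.0, -1.0]]
ft_force: [0.8, -0.3, -0.4]
grip_width: 0.351
grasp_force: 0.0
```

Moves follow as commanded, so on to the far side.

```bash
python3 -m handwheel '[{"rx":0,"ry":0,"rz":0,"x":-0.026,"y":-0.0245,"z":0,"gripper":0.29},{"rx":0,"ry":0,"rz":0,"x":-0.026,"y":-0.0245,"z":0,"gripper":0.29},{"rx":0,"ry":0,"rz":0,"x":-0.026,"y":-0.0245,"z":0,"gripper":0.29},{"rx":0,"ry":0,"rz":0,"x":-0.026,"y":-0.0245,"z":0,"gripper":0.29},{"rx":0,"ry":0,"rz":0,"x":-0.026,"y":-0.0245,"z":0,"gripper":0.29}]'
python3 -m handwheel '[{"rx":0,"ry":0,"rz":0,"x":-0.026,"y":-0.0245,"z":0,"gripper":0.29},{"rx":0,"ry":0,"rz":0,"x":-0.026,"y":-0.0245,"z":0,"gripper":0.29},{"rx":0,"ry":0,"rz":0,"x":-0.026,"y":-0.0245,"z":0,"gripper":0.29},{"rx":0,"ry":0,"rz":0,"x":-0.026,"y":-0.0245,"z":0,"gripper":0.29}]'
python3 -m handwheel '[{"rx":0,"ry":0,"rz":0,"x":-0.0074,"y":-0.039,"z":0,"gripper":0.29},{"rx":0,"ry":0,"rz":0,"x":-0.0074,"y":-0.039,"z":0,"gripper":0.29},{"rx":0,"ry":0,"rz":0,"x":-0.0074,"y":-0.039,"z":0,"gripper":0.29},{"rx":0,"ry":0,"rz":0,"x":-0.0074,"y":-0.039,"z":0,"gripper":0.29}]'
python3 -m handwheel '[{"rx":0,"ry":0,"rz":0,"x":-0.0074,"y":-0.039,"z":0,"gripper":0.29},{"rx":0,"ry":0,"rz":0,"x":-0.0074,"y":-0.039,"z":0,"gripper":0.29},{"rx":0,"ry":0,"rz":0,"x":-0.0074,"y":-0.039,"z":0,"gripper":0.29},{"rx":0,"ry":0,"rz":0,"x":-0.0074,"y":-0.039,"z":0,"gripper":0.29}]'
```

```text
clock: 1.62
position: [499.1, 156.1, 231.4]
tool_rot: [[-0.861, 0.509, 0.0], [0.509, 0.861, 0.0], [0.0, 0.0, -1.0]]
ft_force: [0.8, 0.8, -0.1]
grip_width: 0.357
grasp_force: 0.0
clock: 1.95
position: [538.8, 18.8, 231.5]
tool_rot: [[-0.861, 0.509, 0.0], [0.509, 0.861, 0.0], [-0.0, 0.0, -1.0]]
ft_force: [1.4, 0.7, 0.2]
grip_width: 0.358
grasp_force: 0.0
clock: 2.28
position: [483.8, -130.5, 231.3]
tool_rot: [[-0.861, 0.509, 0.0], [0.509, 0.861, 0.0], [0.0, 0.0, -1.0]]
ft_force: [1.4, -0.9, -0.1]
grip_width: 0.357
grasp_force: 0.0
clock: 2.62
position: [429.9, -279.8, 231.6]
tool_rot: [[-0.861, 0.508, 0.001], [0.508, 0.861, 0.0], [-0.0, 0.0, -1.0]]
ft_force: [1.0, -0.5, -0.1]
grip_width: 0.356
grasp_force: 0.0
```

```bash
python3 -m handwheel '[{"rx":0,"ry":0,"rz":0,"x":0,"y":0,"z":0.04,"gripper":0.29},{"rx":0,"ry":0,"rz":0,"x":0,"y":0,"z":0.04,"gripper":0.29},{"rx":0,"ry":0,"rz":0,"x":0,"y":0,"z":0.04,"gripper":0.29},{"rx":0,"ry":0,"rz":0,"x":0,"y":0,"z":0.04,"gripper":0.29},{"rx":0,"ry":0,"rz":0,"x":0,"y":0,"z":0.025,"gripper":0.29}]'
python3 -m handwheel '[{"rx":0,"ry":0,"rz":0,"x":0,"y":0,"z":0,"gripper":0.29},{"rx":0,"ry":0,"rz":0,"x":0,"y":0,"z":0,"gripper":0.29}]'
python3 - <<'E'
from h import *
s=snapshot("scene");save(s,"sc2.png",(210,140,410,300),3.8)
E
```

```text
clock: 3.03
position: [429.4, -277.5, 42.9]
tool_rot: [[-0.861, 0.509, -0.003], [0.509, 0.861, 0.001], [0.003, -0.001, -1.0]]
ft_force: [-0.2, 0.1, -0.2]
grip_width: 0.356
grasp_force: 0.0
clock: 3.2
position: [430.1, -278.3, 46.0]
tool_rot: [[-0.861, 0.509, -0.003], [0.509, 0.861, 0.0], [0.002, -0.001, -1.0]]
ft_force: [0.5, 0.9, 0.6]
grip_width: 0.354
grasp_force: 0.0
```

View pics/sc2.png

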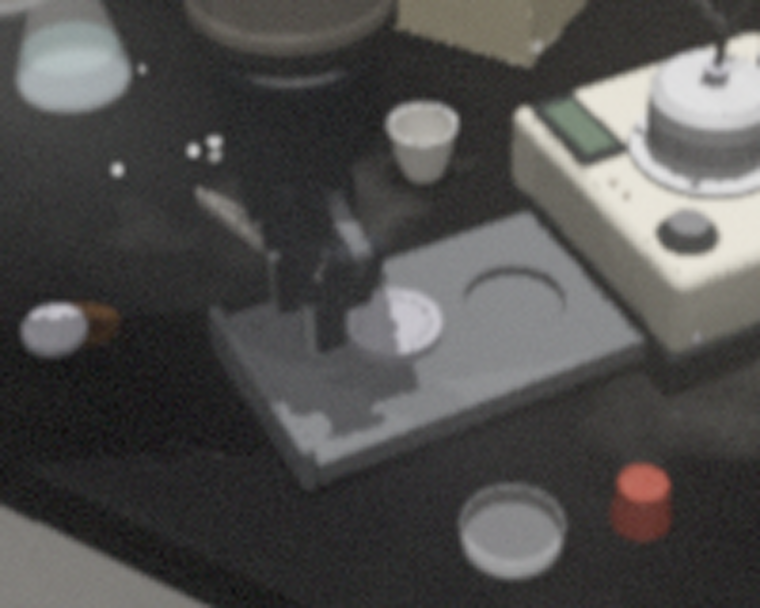

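The view shows the two fingertips, at (325,345) and (280,300), behind the disc (397,320) and clear of it. The well is at (515,295). I'll go down slowly and feel for the plate.

```bash
python3 -m handwheel '[{"rx":0,"ry":0,"rz":0,"x":0,"y":0,"z":0.008,"gripper":0.29},{"rx":0,"ry":0,"rz":0,"x":0,"y":0,"z":0.008,"gripper":0.29},{"rx":0,"ry":0,"rz":0,"x":0,"y":0,"z":0,"gripper":0.29},{"rx":0,"ry":0,"rz":0,"x":0,"y":0,"z":0,"gripper":0.29}]'
python3 -m handwheel '[{"rx":0,"ry":0,"rz":0,"x":0,"y":0,"z":0.002,"gripper":0.29},{"rx":0,"ry":0,"rz":0,"x":0,"y":0,"z":0,"gripper":0.29}]'
python3 -m handwheel '[{"rx":0,"ry":0,"rz":0,"x":0,"y":0,"z":0.001,"gripper":0.29},{"rx":0,"ry":0,"rz":0,"x":0,"y":0,"z":0,"gripper":0.29}]'
```

```text
clock: 3.58
position: [431.1, -278.1, 30.6]
tool_rot: [[-0.861, 0.509, 0.0], [0.509, 0.861, 0.0], [-0.0, 0.0, -1.0]]
ft_force: [0.2, -0.4, -0.1]
grip_width: 0.354
grasp_force: 0.0
clock: 3.75
position: [431.1, -278.2, 28.4]
tool_rot: [[-0.861, 0.509, 0.0], [0.509, 0.861, -0.0], [-0.0, 0.0, -1.0]]
ft_force: [0.4, 0.4, -0.4]
grip_width: 0.353
grasp_force: 0.0
clock: 3.92
position: [431.0, -278.2, 27.3]
tool_rot: [[-0.861, 0.509, 0.0], [0.509, 0.861, -0.0], [-0.0, -0.0, -1.0]]
ft_force: [0.1, 0.2, 0.4]
grip_width: 0.354
grasp_force: 0.0
```

```bash
for i in 1; do python3 -m handwheel '[{"rx":0,"ry":0,"rz":0,"x":0,"y":0,"z":0.002,"gripper":0.29},{"rx":0,"ry":0,"rz":0,"x":0,"y":0,"z":0,"gripper":0.29}]'; done | grep -E "pos|ft"
python3 -m handwheel '[{"rx":0,"ry":0,"rz":0,"x":0,"y":0,"z":0.001,"gripper":0.29},{"rx":0,"ry":0,"rz":0,"x":0,"y":0,"z":0,"gripper":0.29}]'| grep -E "pos|ft"
python3 -m handwheel '[{"rx":0,"ry":0,"rz":0,"x":0,"y":0,"z":0.001,"gripper":0.29},{"rx":0,"ry":0,"rz":0,"x":0,"y":0,"z":0,"gripper":0.29}]'| grep -E "pos|ft"
```

```text
position: [430.9, -278.1, 25.1]
ft_force: [0.4, -0.6, -0.2]
position: [430.9, -278.2, 24.2]
ft_force: [0.1, 0.9, 0.8]
position: [431.2, -278.4, 23.6]
ft_force: [-0.6, 0.2, 4.6]
```

```bash
python3 -m handwheel '[{"rx":0,"ry":0,"rz":0,"x":0,"y":-0.003,"z":-0.0025,"gripper":0.29},{"rx":0,"ry":0,"rz":0,"x":-0.006,"y":0,"z":0,"gripper":0.29},{"rx":0,"ry":0,"rz":0,"x":-0.005,"y":0,"z":0,"gripper":0.29},{"rx":0,"ry":0,"rz":0,"x":-0.004,"y":0,"z":0,"gripper":0.29},{"rx":0,"ry":0,"rz":0,"x":-0.004,"y":0,"z":0,"gripper":0.29}]'| grep -E "pos|ft"
python3 -m handwheel '[{"rx":0,"ry":0,"rz":0,"x":-0.005,"y":-0.0006,"z":0,"gripper":0.29},{"rx":0,"ry":0,"rz":0,"x":-0.005,"y":-0.0006,"z":0,"gripper":0.29},{"rx":0,"ry":0,"rz":0,"x":-0.005,"y":-0.0006,"z":0,"gripper":0.29},{"rx":0,"ry":0,"rz":0,"x":-0.005,"y":-0.0006,"z":0,"gripper":0.29},{"rx":0,"ry":0,"rz":0,"x":-0.005,"y":-0.0006,"z":0,"gripper":0.29}]'| grep -E "pos|ft"
python3 -m handwheel '[{"rx":0,"ry":0,"rz":0,"x":-0.005,"y":-0.0006,"z":0,"gripper":0.29},{"rx":0,"ry":0,"rz":0,"x":-0.005,"y":-0.0006,"z":0,"gripper":0.29},{"rx":0,"ry":0,"rz":0,"x":-0.004,"y":-0.0006,"z":0,"gripper":0.29},{"rx":0,"ry":0,"rz":0,"x":-0.002,"y":-0.0006,"z":0,"gripper":0.29},{"rx":0,"ry":0,"rz":0,"x":0,"y":0,"z":0,"gripper":0.29}]'| grep -E "pos|ft"
python3 - <<'E'
from h import *
s=snapshot("scene");save(s,"sc3.png",(210,140,410,300),3.8)
s=snapshot("top");save(s,"t3.png",(310,150,400,260),5)
E
```

```text
position: [446.3, -290.7, 25.7]
ft_force: [-1.0, -0.4, 0.5]
position: [466.2, -306.1, 25.8]
ft_force: [0.4, 0.6, 1.0]
position: [478.7, -316.3, 25.8]
ft_force: [-0.1, 1.0, 0.2]
```

View pics/sc3.png

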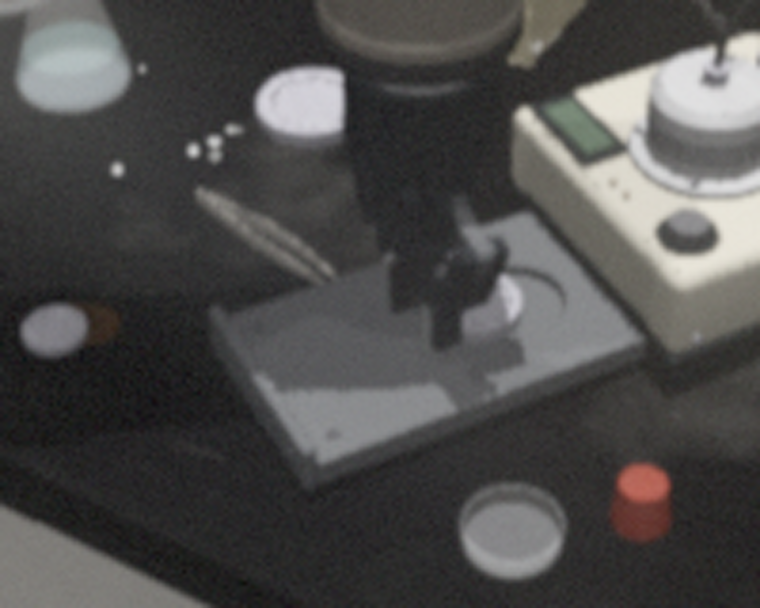

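The disc, at about (500,300), is now at the near edge of the well, still cradled by the fingers. I'll back off and move aside to measure it from above.

```bash
python3 -m handwheel '[{"rx":0,"ry":0,"rz":0,"x":0.006,"y":0,"z":0,"gripper":0.29},{"rx":0,"ry":0,"rz":0,"x":0.014,"y":0,"z":0,"gripper":0.29},{"rx":0,"ry":0,"rz":0,"x":0,"y":0,"z":-0.03,"gripper":0.29},{"rx":0,"ry":0,"rz":0,"x":0,"y":0,"z":-0.03,"gripper":0.29},{"rx":0,"ry":0,"rz":0,"x":0,"y":0.04,"z":0,"gripper":0.29}]'| grep -E "pos|ft"
python3 -m handwheel '[{"rx":0,"ry":0,"rz":0,"x":0,"y":0.04,"z":0,"gripper":0.29},{"rx":0,"ry":0,"rz":0,"x":0,"y":0.04,"z":0,"gripper":0.29},{"rx":0,"ry":0,"rz":0,"x":0,"y":0,"z":0,"gripper":0.29}]'| grep -E "pos|ft"
python3 - <<'E'
from h import *
f=[snapshot("top") for _ in range(4)];s=f[0];s["frame"]=np.mean([a["frame"] for a in f],0).astype(np.uint8);save(s,"t4.png",(300,150,400,250),6)
np.save("t4.npy",s["frame"])
E
```

```text
position: [479.3, -278.1, 90.7]
ft_force: [1.1, -1.3, 0.5]
position: [525.8, -194.6, 85.6]
ft_force: [1.2, 1.2, -0.3]
```

View pics/t4.png

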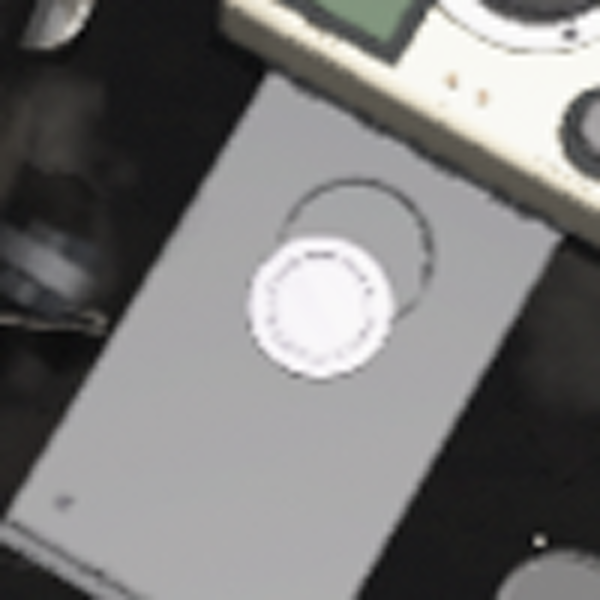

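The disc at (321,306) overlaps the front of the well ring, centred at about (357,255). Next is a subpixel fit of both.

```bash
cat >> h.py <<'E'
from scipy.optimize import least_squares
from scipy.ndimage import map_coordinates
X=np.array([.861,-.509]);Y=np.array([.509,.861])
def ring(s,img,c,r,z,edge,tol=5):
    # fit circle in world mm: per radial ray find the extreme of (edge) gradient or darkness
    g=img.mean(2).astype(float)
    P=[];c=np.array(c,float)
    for it in range(3):
        P=[]
        for a in np.linspace(0,2*np.pi,120,endpoint=False):
            rr=np.arange(r-tol,r+tol,.25);u=np.array([pix(s,[c[0]+q*np.cos(a),c[1]+q*np.sin(a),z]) for q in rr])
            v=map_coordinates(g,[u[:,1],u[:,0]],order=1)
            w=-np.gradient(v) if edge else v.max()-v
            i=np.argmax(w)
            if w[i]>(4 if edge else 25) and 2<i<len(rr)-3: P.append(c+rr[i]*np.array([np.cos(a),np.sin(a)]))
        P=np.array(P);f=least_squares(lambda p:np.hypot(*(P-p[:2]).T)-p[2],[*c,r],loss="soft_l1",f_scale=.5);c=f.x[:2]
    return f.x,len(P),np.sqrt(np.mean(np.minimum(f.fun**2,4)))
E
python3 - <<'E'
from h import *
s=snapshot("top");a=cv2.imread("pics/top1.png");b=np.load("t4.npy")
w0=ring(s,a,(525.2,-345.3),27,24,0);w1=ring(s,b,(525.2,-345.3),27,24,0,4)
d0=ring(s,a,(470,-304.4),25,32,1);d1=ring(s,b,pt(s,300+321.5/6-.5,150+306/6-.5,32)[:2],25,32,1)
for n,v in zip(("w0","w1","d0","d1"),(w0,w1,d0,d1)):print(n,v)
for w in(w0,w1):
  e=w[0][:2]-d1[0][:2];print("well-disc X,Y",e@X,e@Y)
E
```

```text
w0 (array([ 525.69341715, -344.66463963,   26.74398732]), 66, np.float64(0.40401022801685565))
w1 (array([ 525.54539109, -344.62443899,   27.03798029]), 70, np.float64(0.47486834992688604))
d0 (array([ 470.4815948 , -303.92761262,   25.12498073]), 120, np.float64(0.5551590416829589))
d1 (array([ 506.2414469 , -331.77606295,   25.10878646]), 120, np.float64(0.5994719700752635))
well-disc X,Y 23.308431910898687 -1.1960116601344015
well-disc X,Y 23.160519353851434 -1.2367441746687766
```

```bash
python3 -m handwheel '[{"rx":0,"ry":0,"rz":0,"x":0,"y":-0.04,"z":0,"gripper":0.29},{"rx":0,"ry":0,"rz":0,"x":0,"y":-0.04,"z":0,"gripper":0.29},{"rx":0,"ry":0,"rz":0,"x":0,"y":-0.041,"z":0,"gripper":0.29},{"rx":0,"ry":0,"rz":0,"x":0,"y":0,"z":0.03,"gripper":0.29},{"rx":0,"ry":0,"rz":0,"x":0,"y":0,"z":0.015,"gripper":0.29}]'| grep -E "pos|ft"
python3 -m handwheel '[{"rx":0,"ry":0,"rz":0,"x":0,"y":0,"z":0.015,"gripper":0.29},{"rx":0,"ry":0,"rz":0,"x":0,"y":0,"z":0,"gripper":0.29},{"rx":0,"ry":0,"rz":0,"x":0,"y":0,"z":0,"gripper":0.29}]'| grep -E "pos|ft"
```

```text
position: [457.8, -310.1, 39.9]
ft_force: [0.0, 1.2, -1.6]
position: [459.1, -308.1, 25.4]
ft_force: [0.1, 0.3, 0.1]
```

```bash
python3 -m handwheel '[{"rx":0,"ry":0,"rz":0,"x":-0.008,"y":0.003,"z":0,"gripper":0.29},{"rx":0,"ry":0,"rz":0,"x":-0.006,"y":0,"z":0,"gripper":0.29},{"rx":0,"ry":0,"rz":0,"x":-0.004,"y":0,"z":0,"gripper":0.29},{"rx":0,"ry":0,"rz":0,"x":-0.003,"y":0,"z":0,"gripper":0.29}]'| grep -E "pos|ft"
python3 -m handwheel '[{"rx":0,"ry":0,"rz":0,"x":-0.003,"y":-0.0003,"z":0,"gripper":0.29},{"rx":0,"ry":0,"rz":0,"x":-0.003,"y":-0.0003,"z":0,"gripper":0.29},{"rx":0,"ry":0,"rz":0,"x":-0.003,"y":-0.0003,"z":0,"gripper":0.29},{"rx":0,"ry":0,"rz":0,"x":-0.003,"y":-0.0003,"z":0,"gripper":0.29},{"rx":0,"ry":0,"rz":0,"x":0,"y":0,"z":0,"gripper":0.29}]'| grep -E "pos|ft"
```

```text
position: [481.0, -315.2, 26.0]
ft_force: [-0.4, 0.1, 0.1]
position: [490.4, -322.2, 25.9]
ft_force: [-0.7, 1.0, 0.3]
```

```bash
python3 -m handwheel '[{"rx":0,"ry":0,"rz":0,"x":-0.002,"y":-0.0007,"z":0,"gripper":0.29},{"rx":0,"ry":0,"rz":0,"x":-0.002,"y":-0.0007,"z":0,"gripper":0.29},{"rx":0,"ry":0,"rz":0,"x":-0.002,"y":-0.0006,"z":0,"gripper":0.29},{"rx":0,"ry":0,"rz":0,"x":-0.0015,"y":0,"z":0,"gripper":0.29},{"rx":0,"ry":0,"rz":0,"x":0,"y":0,"z":0,"gripper":0.29}]'| grep -E "pos|ft"
python3 -m handwheel '[{"rx":0,"ry":0,"rz":0,"x":-0.001,"y":0,"z":0,"gripper":0.29},{"rx":0,"ry":0,"rz":0,"x":-0.001,"y":0,"z":0,"gripper":0.29},{"rx":0,"ry":0,"rz":0,"x":0,"y":0,"z":0,"gripper":0.29},{"rx":0,"ry":0,"rz":0,"x":0,"y":0,"z":0,"gripper":0.29}]'| grep -E "pos|ft"
python3 - <<'E'
from h import *
s=snapshot("scene");save(s,"sc5.png",(300,180,400,250),6)
E
```

```text
position: [495.7, -327.7, 25.9]
ft_force: [0.2, -0.7, -0.7]
position: [497.1, -328.4, 25.8]
ft_force: [-0.2, -0.9, 0.7]
```

View pics/sc5.png

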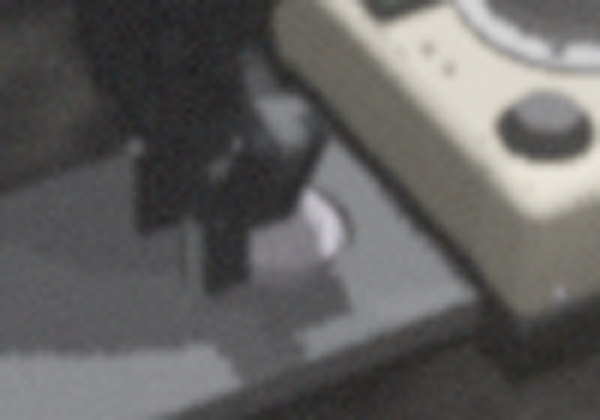

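The disc (300,235) almost fills the well, with a thin dark gap on the far side. It isn't clear yet whether it has dropped, so I'll push 2 mm more, then back off and look from above.

```bash
python3 -m handwheel '[{"rx":0,"ry":0,"rz":0,"x":-0.001,"y":0,"z":0,"gripper":0.29},{"rx":0,"ry":0,"rz":0,"x":-0.001,"y":0,"z":0,"gripper":0.29},{"rx":0,"ry":0,"rz":0,"x":0,"y":0,"z":0,"gripper":0.29},{"rx":0,"ry":0,"rz":0,"x":0,"y":0,"z":0,"gripper":0.29}]'| grep -E "pos|ft"
python3 -m handwheel '[{"rx":0,"ry":0,"rz":0,"x":0.006,"y":0,"z":0,"gripper":0.29},{"rx":0,"ry":0,"rz":0,"x":0.014,"y":0,"z":0,"gripper":0.29},{"rx":0,"ry":0,"rz":0,"x":0,"y":0,"z":-0.03,"gripper":0.29},{"rx":0,"ry":0,"rz":0,"x":0,"y":0,"z":-0.03,"gripper":0.29},{"rx":0,"ry":0,"rz":0,"x":0,"y":0.04,"z":0,"gripper":0.29}]'| grep -E "pos|ft"
python3 -m handwheel '[{"rx":0,"ry":0,"rz":0,"x":0,"y":0.04,"z":0,"gripper":0.29},{"rx":0,"ry":0,"rz":0,"x":0,"y":0.04,"z":0,"gripper":0.29},{"rx":0,"ry":0,"rz":0,"x":0,"y":0,"z":0,"gripper":0.29}]'| grep -E "pos|ft"
python3 - <<'E'
from h import *
f=[snapshot("top") for _ in range(4)];s=f[0];b=np.mean([a["frame"] for a in f],0).astype(np.uint8)
np.save("t6.npy",b);W=np.array([525.6,-344.64])
for z in(32,25):
    d=ring(s,b,W,25,z,1);e=W-d[0][:2];print(z,d,e@X,e@Y)
t=snapshot("scene");A=cv2.resize(b[155:235,310:400,::-1],(400,355));B=cv2.resize(t["frame"][180:251,310:390,::-1],(400,355));cv2.imwrite("pics/t6.png",np.hstack([A,B]))
E
```

```text
position: [498.9, -329.5, 25.8]
ft_force: [-0.5, 0.0, -0.4]
position: [499.7, -292.1, 90.9]
ft_force: [1.5, -2.5, -0.2]
position: [546.6, -207.8, 85.6]
ft_force: [1.0, 0.5, -0.0]
32 (array([ 524.59380166, -344.21588717,   25.06161131]), 120, np.float64(0.49737185997687583)) 1.0822102020931144 0.14699381127492345
25 (array([ 525.71203101, -344.58545879,   25.24681098]), 120, np.float64(0.4979410562491506)) -0.06869722345255348 -0.10398376866416112
```

View pics/t6.png

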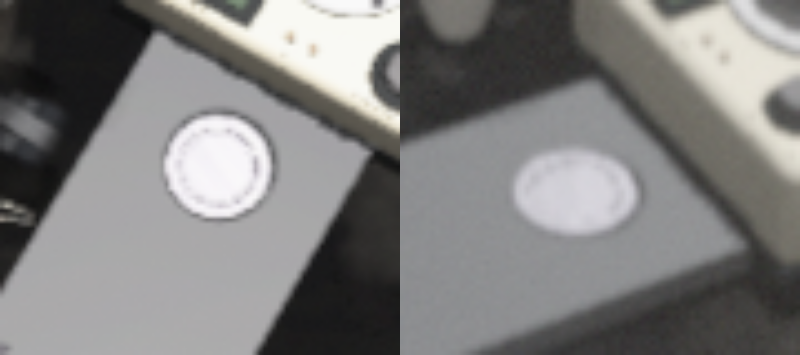

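In the top view the disc (218,166) is ringed all round by the gap, and it fits the well centre at z = 25. I'll check its height by triangulating between the two cameras, against the initial picture where the disc top was at 32.

```bash
python3 - <<'E'
from h import *
t=snapshot("top");s=snapshot("scene");b=np.load("t6.npy")
for n,bt,bs,c in(("start",cv2.imread("pics/top1.png"),cv2.imread("pics/scene1.png"),(470.4,-304)),("now",b,s["frame"],(525.6,-344.6))):
  for z in(25,28,32):
    a=ring(t,bt,c,25,z,1);e=ring(s,bs,c,25,z,1,8);print(n,z,(e[0][:2]-a[0][:2]).round(2),e[0][2].round(2),a[0][2].round(2),e[2])
E
```

```text
start 25 [3.85 2.75] 24.82 25.33 0.4727407594839474
start 28 [1.34 0.89] 24.68 25.23 0.5214502892834075
start 32 [-1.82 -1.41] 24.57 25.12 0.5047407825492819
now 25 [-1.51 -1.44] 24.54 25.25 0.5506164060026272
now 28 [-3.96 -3.18] 24.41 25.17 0.5820555318322004
now 32 [-7.16 -5.43] 24.34 25.06 0.6088952156515408
```

Triangulation puts the disc top 7 mm lower than at the start, so it is seated. Next I'll shut the fingers and move to the front of the drawer.

```bash
python3 -m handwheel '[{"rx":0,"ry":0,"rz":0,"x":0.0263,"y":-0.0257,"z":0,"gripper":1},{"rx":0,"ry":0,"rz":0,"x":0.0263,"y":-0.0257,"z":0,"gripper":1},{"rx":0,"ry":0,"rz":0,"x":0.0263,"y":-0.0257,"z":0,"gripper":1},{"rx":0,"ry":0,"rz":0,"x":0.0263,"y":-0.0257,"z":0,"gripper":1},{"rx":0,"ry":0,"rz":0,"x":0.0263,"y":-0.0257,"z":0,"gripper":1}]'| grep -E "pos|ft"
python3 -m handwheel '[{"rx":0,"ry":0,"rz":0,"x":0,"y":0,"z":0,"gripper":1},{"rx":0,"ry":0,"rz":0,"x":0,"y":0,"z":0,"gripper":1},{"rx":0,"ry":0,"rz":0,"x":0,"y":0,"z":0,"gripper":1}]'
```

```text
position: [361.7, -260.4, 85.8]
ft_force: [-0.0, -1.3, 0.4]
clock: 10.92
position: [364.3, -260.3, 86.1]
tool_rot: [[-0.86, 0.51, 0.001], [0.51, 0.86, -0.0], [-0.001, 0.0, -1.0]]
ft_force: [1.3, 0.6, 0.5]
grip_width: 0.002
grasp_force: 0.0
```

```bash
python3 -m handwheel '[{"rx":0,"ry":0,"rz":0,"x":0,"y":0.0095,"z":0,"gripper":1},{"rx":0,"ry":0,"rz":0,"x":0,"y":0,"z":0.03,"gripper":1},{"rx":0,"ry":0,"rz":0,"x":0,"y":0,"z":0.03,"gripper":1},{"rx":0,"ry":0,"rz":0,"x":0,"y":0,"z":0.006,"gripper":1},{"rx":0,"ry":0,"rz":0,"x":0,"y":0,"z":0,"gripper":1}]'| grep -E "pos|ft"
python3 -m handwheel '[{"rx":0,"ry":0,"rz":0,"x":-0.005,"y":0,"z":0,"gripper":1},{"rx":0,"ry":0,"rz":0,"x":-0.004,"y":0,"z":0,"gripper":1},{"rx":0,"ry":0,"rz":0,"x":-0.004,"y":0,"z":0,"gripper":1},{"rx":0,"ry":0,"rz":0,"x":-0.004,"y":0,"z":0,"gripper":1},{"rx":0,"ry":0,"rz":0,"x":-0.004,"y":0,"z":0,"gripper":1}]'| grep -E "pos|ft"
```

```text
position: [368.3, -250.7, 18.4]
ft_force: [0.0, -0.4, 0.9]
position: [387.6, -262.3, 20.5]
ft_force: [-3.2, 1.0, 2.5]
```

```bash
python3 -m handwheel '[{"rx":0,"ry":0,"rz":0,"x":-0.004,"y":0,"z":0,"gripper":1},{"rx":0,"ry":0,"rz":0,"x":-0.004,"y":0,"z":0,"gripper":1},{"rx":0,"ry":0,"rz":0,"x":-0.005,"y":0,"z":0,"gripper":1},{"rx":0,"ry":0,"rz":0,"x":-0.005,"y":0,"z":0,"gripper":1},{"rx":0,"ry":0,"rz":0,"x":-0.005,"y":0,"z":0,"gripper":1}]'| grep -E "pos|ft"
python3 -m handwheel '[{"rx":0,"ry":0,"rz":0,"x":-0.005,"y":0,"z":0,"gripper":1},{"rx":0,"ry":0,"rz":0,"x":-0.005,"y":0,"z":0,"gripper":1},{"rx":0,"ry":0,"rz":0,"x":-0.005,"y":0,"z":0,"gripper":1},{"rx":0,"ry":0,"rz":0,"x":-0.005,"y":0,"z":0,"gripper":1},{"rx":0,"ry":0,"rz":0,"x":-0.005,"y":0,"z":0,"gripper":1}]'| grep -E "pos|ft"
python3 -m handwheel '[{"rx":0,"ry":0,"rz":0,"x":-0.005,"y":0,"z":0,"gripper":1},{"rx":0,"ry":0,"rz":0,"x":-0.005,"y":0,"z":0,"gripper":1},{"rx":0,"ry":0,"rz":0,"x":-0.005,"y":0,"z":0,"gripper":1},{"rx":0,"ry":0,"rz":0,"x":-0.005,"y":0,"z":0,"gripper":1},{"rx":0,"ry":0,"rz":0,"x":-0.005,"y":0,"z":0,"gripper":1}]'| grep -E "pos|ft"
```

```text
position: [407.1, -274.2, 19.8]
ft_force: [-2.9, 1.8, 2.7]
position: [428.6, -287.0, 19.8]
ft_force: [-4.6, 0.1, 1.6]
position: [450.1, -299.6, 19.8]
ft_force: [-4.9, -0.8, 0.7]
```

```bash
python3 -m handwheel '[{"rx":0,"ry":0,"rz":0,"x":-0.005,"y":0,"z":0,"gripper":1},{"rx":0,"ry":0,"rz":0,"x":-0.005,"y":0,"z":0,"gripper":1},{"rx":0,"ry":0,"rz":0,"x":-0.005,"y":0,"z":0,"gripper":1},{"rx":0,"ry":0,"rz":0,"x":-0.005,"y":0,"z":0,"gripper":1},{"rx":0,"ry":0,"rz":0,"x":-0.005,"y":0,"z":0,"gripper":1}]'| grep -E "pos|ft"
python3 -m handwheel '[{"rx":0,"ry":0,"rz":0,"x":-0.002,"y":0,"z":0,"gripper":1},{"rx":0,"ry":0,"rz":0,"x":-0.002,"y":0,"z":0,"gripper":1},{"rx":0,"ry":0,"rz":0,"x":-0.002,"y":0,"z":0,"gripper":1},{"rx":0,"ry":0,"rz":0,"x":-0.002,"y":0,"z":0,"gripper":1}]'| grep -E "pos|ft"
python3 -m handwheel '[{"rx":0,"ry":0,"rz":0,"x":-0.0015,"y":0,"z":0,"gripper":1},{"rx":0,"ry":0,"rz":0,"x":-0.0015,"y":0,"z":0,"gripper":1},{"rx":0,"ry":0,"rz":0,"x":0,"y":0,"z":0,"gripper":1}]'| grep -E "pos|ft"
```

```text
position: [471.7, -312.3, 19.8]
ft_force: [-4.4, 0.0, 0.6]
position: [478.3, -316.1, 19.8]
ft_force: [-4.6, -0.3, 1.3]
position: [481.2, -317.7, 19.9]
ft_force: [-0.9, 0.4, 0.1]
```

```bash
python3 -m handwheel '[{"rx":0,"ry":0,"rz":0,"x":-0.0015,"y":0,"z":0,"gripper":1},{"rx":0,"ry":0,"rz":0,"x":-0.0015,"y":0,"z":0,"gripper":1},{"rx":0,"ry":0,"rz":0,"x":0,"y":0,"z":0,"gripper":1}]'| grep -E "pos|ft"
python3 -m handwheel '[{"rx":0,"ry":0,"rz":0,"x":-0.001,"y":0,"z":0,"gripper":1},{"rx":0,"ry":0,"rz":0,"x":-0.001,"y":0,"z":0,"gripper":1},{"rx":0,"ry":0,"rz":0,"x":0,"y":0,"z":0,"gripper":1}]'| grep -E "pos|ft"
```

```text
position: [483.0, -318.8, 19.7]
ft_force: [-5.7, 3.0, 2.9]
position: [483.0, -318.9, 19.5]
ft_force: [-15.2, 9.0, 14.1]
```

```bash
python3 -m handwheel '[{"rx":0,"ry":0,"rz":0,"x":-0.001,"y":0,"z":0,"gripper":1},{"rx":0,"ry":0,"rz":0,"x":0,"y":0,"z":0,"gripper":1}]'| grep -E "pos|ft"
```

```text
position: [483.1, -318.9, 19.4]
ft_force: [-20.0, 11.2, 16.8]
```

The force builds with no motion, so the drawer is at its stop. I'll back off, rise, and confirm by camera with the arm clear.

```bash
python3 -m handwheel '[{"rx":0,"ry":0,"rz":0,"x":0.006,"y":0,"z":0,"gripper":1},{"rx":0,"ry":0,"rz":0,"x":0.016,"y":0,"z":0,"gripper":1},{"rx":0,"ry":0,"rz":0,"x":0,"y":0,"z":-0.04,"gripper":1},{"rx":0,"ry":0,"rz":0,"x":0,"y":0,"z":-0.04,"gripper":1},{"rx":0,"ry":0,"rz":0,"x":0,"y":0,"z":-0.03,"gripper":1}]'| grep -E "pos|ft"
python3 -m handwheel '[{"rx":0,"ry":0,"rz":0,"x":0.02,"y":0.01,"z":0,"gripper":1},{"rx":0,"ry":0,"rz":0,"x":0,"y":0,"z":0,"gripper":1},{"rx":0,"ry":0,"rz":0,"x":0,"y":0,"z":0,"gripper":1}]'| grep -E "pos|ft"
python3 - <<'E'
from h import *
s=snapshot("top");save(s,"t7.png",(310,80,450,220),4)
k=ring(s,cv2.imread("pics/top1.png"),(555.3,-426.4),10,91,1,5);print("key",k)
F=np.array([525.6,-344.64])-153*X
for D in(110,114,117,120):print(D,[(4*(pix(s,[*(F+D*X+y*Y),36])-[310,80])).round() for y in(-60,60)])
E
```

```text
position: [467.5, -310.0, 132.4]
ft_force: [1.5, -0.9, 1.0]
position: [455.5, -289.9, 130.3]
ft_force: [-0.2, 0.4, -0.7]
key (array([ 556.94566722, -427.95113839,   10.03239999]), 120, np.float64(0.5623200740693037))
110 [array([255., 571.]), array([ 58., 459.])]
114 [array([259., 565.]), array([ 61., 452.])]
117 [array([262., 560.]), array([ 64., 447.])]
120 [array([265., 555.]), array([ 67., 443.])]
```

View pics/t7.png

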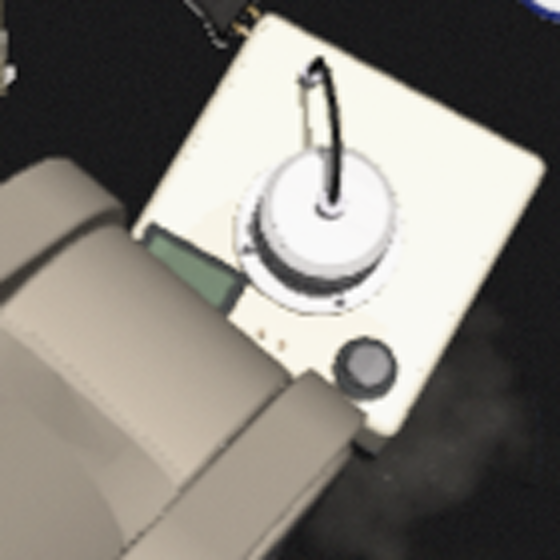

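The arm hides the drawer here. The key top (368,363) agrees with the fit at (557,-428). I'll move over it.

```bash
python3 -m handwheel '[{"rx":0,"ry":0,"rz":0,"x":-0.0314,"y":-0.0134,"z":0,"gripper":1},{"rx":0,"ry":0,"rz":0,"x":-0.0314,"y":-0.0134,"z":0,"gripper":1},{"rx":0,"ry":0,"rz":0,"x":-0.0314,"y":-0.0134,"z":0,"gripper":1},{"rx":0,"ry":0,"rz":0,"x":-0.0314,"y":-0.0134,"z":0,"gripper":1},{"rx":0,"ry":0,"rz":0,"x":-0.0314,"y":-0.0134,"z":0,"gripper":1}]'| grep -E "pos|ft"
python3 -m handwheel '[{"rx":0,"ry":0,"rz":0,"x":0,"y":0,"z":0.015,"gripper":1},{"rx":0,"ry":0,"rz":0,"x":0,"y":0,"z":0.01,"gripper":1},{"rx":0,"ry":0,"rz":0,"x":0,"y":0,"z":0,"gripper":1},{"rx":0,"ry":0,"rz":0,"x":0,"y":0,"z":0,"gripper":1}]'| grep -E "pos|ft"
```

```text
position: [557.0, -430.0, 128.6]
ft_force: [0.1, 0.6, 0.5]
position: [555.1, -427.4, 103.6]
ft_force: [-0.2, 0.5, -0.2]
```

Good alignment. Press.

```bash
python3 -m handwheel '[{"rx":0,"ry":0,"rz":0,"x":0,"y":0,"z":0.006,"gripper":1},{"rx":0,"ry":0,"rz":0,"x":0,"y":0,"z":0.006,"gripper":1},{"rx":0,"ry":0,"rz":0,"x":0,"y":0,"z":0.002,"gripper":1},{"rx":0,"ry":0,"rz":0,"x":0,"y":0,"z":0,"gripper":1}]'| grep -E "pos|ft"
python3 -m handwheel '[{"rx":0,"ry":0,"rz":0,"x":0,"y":0,"z":0.0015,"gripper":1},{"rx":0,"ry":0,"rz":0,"x":0,"y":0,"z":0,"gripper":1},{"rx":0,"ry":0,"rz":0,"x":0,"y":0,"z":0,"gripper":1}]'| grep -E "pos|ft"
python3 -m handwheel '[{"rx":0,"ry":0,"rz":0,"x":0,"y":0,"z":0.001,"gripper":1},{"rx":0,"ry":0,"rz":0,"x":0,"y":0,"z":0,"gripper":1},{"rx":0,"ry":0,"rz":0,"x":0,"y":0,"z":0,"gripper":1}]'| grep -E "pos|ft"
```

```text
position: [556.1, -427.7, 90.6]
ft_force: [-1.2, 1.6, 2.5]
position: [556.2, -428.1, 89.6]
ft_force: [1.2, 3.1, 2.3]
position: [556.2, -428.2, 88.5]
ft_force: [1.3, 2.0, 3.1]
```

```bash
python3 -m handwheel '[{"rx":0,"ry":0,"rz":0,"x":0,"y":0,"z":0.0015,"gripper":1},{"rx":0,"ry":0,"rz":0,"x":0,"y":0,"z":0,"gripper":1},{"rx":0,"ry":0,"rz":0,"x":0,"y":0,"z":0,"gripper":1}]'| grep -E "pos|ft"
python3 -m handwheel '[{"rx":0,"ry":0,"rz":0,"x":0,"y":0,"z":0.001,"gripper":1},{"rx":0,"ry":0,"rz":0,"x":0,"y":0,"z":0,"gripper":1},{"rx":0,"ry":0,"rz":0,"x":0,"y":0,"z":0,"gripper":1}]'| grep -E "pos|ft"
```

```text
position: [556.2, -428.3, 87.1]
ft_force: [-0.7, 3.8, 8.5]
position: [556.3, -428.3, 86.9]
ft_force: [-3.6, 6.5, 18.3]
```

The key has bottomed out at 18 N with no further travel. I'll release, withdraw and take a final look.

```bash
python3 -m handwheel '[{"rx":0,"ry":0,"rz":0,"x":0,"y":0,"z":0,"gripper":1},{"rx":0,"ry":0,"rz":0,"x":0,"y":0,"z":-0.01,"gripper":1},{"rx":0,"ry":0,"rz":0,"x":0,"y":0,"z":-0.04,"gripper":1},{"rx":0,"ry":0,"rz":0,"x":0,"y":0,"z":-0.04,"gripper":1},{"rx":0,"ry":0,"rz":0,"x":0,"y":0,"z":-0.04,"gripper":1}]'| grep -E "pos|ft"
python3 -m handwheel '[{"rx":0,"ry":0,"rz":0,"x":0.03,"y":0.02,"z":0,"gripper":1},{"rx":0,"ry":0,"rz":0,"x":0.02,"y":0.035,"z":0,"gripper":1},{"rx":0,"ry":0,"rz":0,"x":0.015,"y":0.037,"z":0,"gripper":1},{"rx":0,"ry":0,"rz":0,"x":0,"y":0.041,"z":0,"gripper":1},{"rx":0,"ry":0,"rz":0,"x":0,"y":0.041,"z":0,"gripper":1}]'| grep -E "pos|ft"
python3 -m handwheel '[{"rx":0,"ry":0,"rz":0,"x":0,"y":0.041,"z":0,"gripper":1},{"rx":0,"ry":0,"rz":0,"x":0,"y":0.041,"z":0,"gripper":1},{"rx":0,"ry":0,"rz":0,"x":0,"y":0,"z":0,"gripper":1},{"rx":0,"ry":0,"rz":0,"x":0,"y":0,"z":0,"gripper":1}]'
python3 - <<'E'
from h import *
s=snapshot("top");f=s["frame"][:,:,::-1].copy()
F=np.array([525.6,-344.64])-153*X
A=cv2.resize(f[80:260,240:440],None,fx=3,fy=3,interpolation=2)
for D in(112,117):
  for y in(-64,64):
    u=(3*(pix(s,[*(F+D*X+y*Y),36])-[240,80])).astype(int);print(D,u)
    cv2.circle(A,tuple(map(int,u)),2,(0,0,255) if D==117 else (0,255,255),-1)
cv2.imwrite("pics/t8.png",A)
E
```

```text
position: [555.1, -428.5, 217.1]
ft_force: [0.1, 0.1, 1.2]
position: [588.3, -244.1, 216.4]
ft_force: [0.6, -0.6, -0.1]
clock: 18.63
position: [631.3, -172.1, 215.3]
tool_rot: [[-0.863, 0.505, -0.001], [0.505, 0.863, -0.0], [0.0, -0.0, -1.0]]
ft_force: [-0.6, -0.2, -0.8]
grip_width: 0.003
grasp_force: 0.0
112 [407 428]
112 [249 338]
117 [411 422]
117 [253 332]
```

View pics/t8.png

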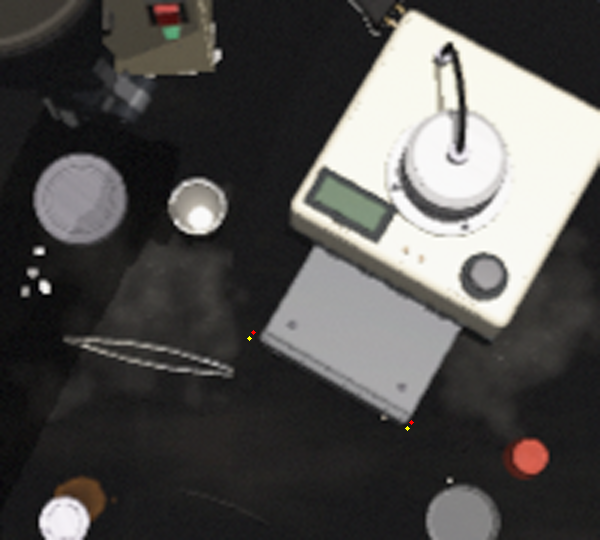

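The front edge runs from (262,337) to (407,422), on the line predicted for fully shut. The key is up and the bystanders haven't moved.

```bash
python3 -c "
from bench import env;print(env.hand_in())"
```

```text
the job is handed in; nothing more can be done
None
```

The morning check is done and handed in, though the hand-in gave no verdict: the disc dropped flat into its well, the drawer is fully shut, the key was pressed down and sprang back, and the bystanders stayed where they were.

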